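Close the chopper's feed and pulse it on three

ROBOT

A 7-joint arm with a two-finger parallel gripper is mounted at the origin on a cart in front of the work surface, level with it; the furniture and walls round the work are solid. World frame = base frame: x ahead of the robot, y to its left, z up, the work surface at z = 0. Lengths are in m, angles in degrees, forces in N, time in s.
With the tool pointing down it reaches from about 0.4 to 0.9 m from the base axis. Payload 5.5 kg.
Tool frame: the origin (TCP) lies at the very end of the fingers, on their centre line; the grasp point (between the pads) lies 19 mm behind it; z points along the fingers, y is the line along which they close (so a half turn about z gives the same grasp; the last joint's range is limited). The gripper opens to 92 mm and grips with 3 to 60 N. Pads are 19 mm wide; open, the fingers measure 130 mm over their backs; the gripper's body (75 mm by 190 mm) begins 47 mm behind the grasp point.
Start: joints at [78.908, 28.699, -24.465, 88.831, 12.651, 65.22, -12.049], TCP at [0.287, -0.583, 0.227] pointing down, gripper open.
Joint ranges: [-164.97, 164.97], [-17.58, 116.51], [-87.97, 89.64], [11.32, 138.91], [-80.73, 260.73], [10.89, 115.49], [-147.41, 147.41]. Speed limits (degrees/s): [147.25, 147.25, 180, 180, 180, 180, 180].

INTERFACE

Orientations are given as a 3x3 rotation matrix whose columns are the frame's x, y, z axes.
In Python, from workcell import ctrl gives the robot as it stands. The module is installed in compiled form; this text tells all that it offers.
- The arm moves only by the tool arm_command, never from a script. Its argument "rows" is a list of rows, each an object with "rotation": the turn, a rotation vector about the tool's x, y, z in rad, a list of three; "offset": the shift along the tool's x, y, z in m, a list of three; "gripper": the opening, from 0 (shut) to 1 (fully open). A call has 1 to 5 rows; each row shifts and turns the commanded pose from where the row before left it, along the tool's axes as they then stand; what a row does not reach is not made up. A row lasts 1/8 s, in which the tool goes at most 62.5 mm and 10.7 degrees, less where a joint would pass 70% of its speed; a pose out of reach is approached as far as the arm can. A call is refused whole if a number of a shift passes 0.0625 or a number of a turn 0.188, either way. A call with a gripper value outside its range is refused whole. The fingers move at their own pace and stop on an object; "grip_force" is the grip in N (left out, the last holds). Time passes only in rows, so rows that do not move let the fingers close. It gives the time, the measured TCP pose, the force, the opening and the grip force at its end, in the units of the state.
- ctrl.sense(): the state, without advancing time (a new reading comes with each control period).
- ctrl.capture(name): name is "side" or "top" or "wrist"; returns (picture, depth): 420x560x3 uint8, blue, green, red; 420x560 float32, m along the optical axis (not along the pixel's ray), 0 where there is no reading.
- ctrl.camera_info(name): a dict with "fov_y" (degrees; the focal length in pixels is half the picture's height over the tangent of half this angle, whatever the lens; pixels are square), "cx", "cy" (the principal point, pixels), "eye" and "orientation" of the camera in the world; the wrist camera has in their place "T_tool_cam" (4x4, takes a point from camera to tool coordinates, whose origin is the TCP and whose axes are the flange's). Camera axes: x right, y down, z forward; pixel columns grow to the right and rows downward; lengths in m; the calibration is good to about 2 mm. The wrist camera is an equidistant fisheye: a pixel r from the principal point sees the ray r / f radians off the axis. A picture is of the moment at which its call begins: read the wrist's pose just before it. camera_info takes no time and is no camera call.
- ctrl.close_job(): hands the job in; it is judged then, once.
Trained networks look in the newest picture that a camera, given by its name, has taken for a name from the list of things; names that differ only in an ending like _2 or _b are one class to them, and where a whole thing is asked for, a point or a joint stands for the part that bears it (a point fixed in the world has none). Each returns a list of dicts, best first, with "p" (0 to 1); they miss things now and then, are a little off and sometimes report something else, mostly with a low value. They report only what shows in the picture. A call takes as long as a camera call. They do not tell look-alikes from the thing itself.
- ctrl.look_for(thing, camera): "position" ([x, y, z] in m, in world coordinates, good to about 4 mm: the middle of the surface that is visible of it).
The state is a dict: "clock": time; "q": joint angles; "qd": joint speeds; "effort": joint torques, N m; "position": TCP position; "orientation": TCP orientation; "contact_force": force on the tool from outside, world axes, zero at the start; "ft_torque": the same for the moment, N m; "gripper_width": finger opening in m; "finger_force": force on a finger pad.
Only numpy, scipy, OpenCV 4.12 (cv2) and the standard library are available. Lean on these libraries where they do the work, as an engineer would, in place of code of your own. Each camera call takes 0.05 s, during which the arm holds its last target. There are 200 camera calls.

TASK

Put the loose feed stopper down into the collar on the chopper's lid, fully home so that its flange sits flat on the rim, and let go of it. Then turn the chopper's spring-return dial clockwise, past the first two notches to the third (three pips, not the fourth), and finish holding it there against its spring: the job ends with your fingers still holding the dial. Do not turn the dial before the stopper is in, and do not shift the other things on the worktop.

Things in the scene. Friction and masses are not known exactly. Their poses are not given: they have to be found in the camera images.
- chopper: Food chopper, a fixed white appliance; origin under the middle of its base, 136 mm (x) by 292 mm (y) and 55 mm high. A clear bowl stands at its -y end (lid 110 mm across, its top 118 mm above the worktop, with a feed collar on it), a dial at its +y end. z up, +x to its back. (A wall cabinet hangs over the far left corner of the worktop, a microwave over the back, both from 0.57 m up.)
- feed_collar (a point): Centre of the mouth of the round upright feed collar on the chopper's lid, 128 mm above the worktop, 85 mm from the chopper's middle along its -y. The collar is a tube 46 mm inside, 60 mm outside, 28 mm deep, open below. Axes as the chopper's.
- stopper_mid (a point): Loose grey feed stopper, 64 mm tall, 70 g, standing upright on its plug; point on its axis, half-way up. From below: plug 40 mm across, 30 long, chamfered foot; flange 56 mm across, 6 thick; round knob 24 mm across, 28 tall (its centre 18 mm above this point). Seated, the flange rests on the collar's rim and this point is 2 mm above feed_collar.
- dial_grip (a point): Point on the dial's upright axis in its bar grip, 85 mm above the worktop, 85 mm from the chopper's middle along its +y. The dial: a disc 62 mm across, top 67 mm above the worktop, on it a bar 58 mm long, 12 thick, from 67 to 98 mm. The point turns with the dial: x along the bar to the pointer end (dark line on the bar's top), z up.
- dial (a joint): Dial angle, rad: 0 off, grows turning clockwise from above. Notches at 0.35, 0.70, 1.05, 1.40 (end stop), marked by 1, 2, 3, 4 pips; off by a dark bar. At off the pointer is 0.6 rad anticlockwise of the chopper's +x. A spring returns it to off from every notch when let go: 0.055 N m at off, 0.11 at the third, up to 0.05 more or less at the clicks.
- shaker_at (a point): Bystander: salt shaker, 44 mm wide, 90 mm tall, standing on the worktop; the point is 30 mm above its underside, on its middle. Not to be shifted.
- mug_1_at (a point): Bystander: striped mug, 65 mm wide, 50 mm tall, standing on the worktop; the point is 30 mm above its underside, on its middle. Not to be shifted.
- tin_1_at (a point): Bystander: food tin, 57 mm wide, 72 mm tall, standing on the worktop; the point is 30 mm above its underside, on its middle. Not to be shifted.
- lemon_1_at (a point): Bystander: lemon, 78x55x56 mm, standing on the worktop; the point is 30 mm above its underside, on its middle. Not to be shifted.
- glass_pot_a_at (a point): Bystander: small dark glass pot, 72 mm wide, 54 mm tall, standing on the worktop; the point is 30 mm above its underside, on its middle. Not to be shifted.
Things that resemble listed ones, but are neither listed nor needed, are in the scene too. What is shaped like the part that bears stopper_mid but orange is not meant.

How it is judged (in metres and radians):
On the way, in this order (a step that is already met when the one before it is completed fails the run):
1. the stopper is fully home in the feed collar and let go (z of stopper_mid in the frame of feed_collar between -0.006 and 0.006 m and horizontal distance between stopper_mid and feed_collar below 0.006 m and angle between stopper_mid's own z axis and vertical below 0.12 rad and contact force between the fingers and stopper below 0.2 N), for 0.2 s.
2. the dial is held at the third notch (value of joint dial between 0.93 and 1.17 rad), for 0.4 s.
At the end, for the whole second after the job is handed in: The dial stands at the third notch (1.05 rad, within 0.12 rad) with the fingers on it pressing at least 0.5 N, and the stopper is still home in the collar: within 6 mm of its centre, upright within 0.12 rad, its middle within 6 mm of the height of the collar's mouth (2 mm above it when home) (all of step 2 and contact force between the fingers and dial above 0.5 N and z of stopper_mid in the frame of feed_collar between -0.006 and 0.006 m and horizontal distance between stopper_mid and feed_collar below 0.006 m and angle between stopper_mid's own z axis and vertical below 0.12 rad and linear speed of stopper below 0.03 m/s); the arm keeps its last pose, push and grip.
It fails at once if the dial is turned (more than 0.25 rad) while the stopper is not home (value of joint dial above 0.25 rad and not (z of stopper_mid in the frame of feed_collar between -0.006 and 0.006 m and horizontal distance between stopper_mid and feed_collar below 0.006 m and angle between stopper_mid's own z axis and vertical below 0.12 rad)).
It fails at once if a bystander is shifted more than 30 mm (distance of any of shaker_at, mug_1_at, tin_1_at, lemon_1_at, glass_pot_a_at from where it was at the start of the episode above 0.03 m).
It also fails if it takes over 58 s, if anything falls off the work surface, if the arm or the gripper's body presses on something with over 40 N, if the wrist force passes 120 N, or if a joint passes its speed limit or range.

## Working session

There is one attempt and no reset: what is moved stays moved. The work goes in short steps, Python scripts to look and compute and a tool call to move; the robot and the scene stay as the last step left them, time stands still between calls to the robot, and variables do not carry over. Pictures are saved under pics/ and viewed, at most 10 in all, crops included, and the job is handed in when it is done.

Besides the shell and the picture viewer there is one more tool, called after "Emit:" by a JSON object that holds its "name" and its "arguments", one argument or row to a line. arm_command: Moves the arm, as the interface text tells. Its arguments: {"type":"object","properties":{"rows":{"type":"array"},"grip_force":{"type":"number"}},"required":["rows"]}

```bash
mkdir -p pics; cat > h.py <<'E'
import numpy as np, cv2
from workcell import ctrl
def f_of(ci): return 210/np.tan(np.radians(ci["fov_y"]/2))
def world(cam,depth,u,v):
    ci=ctrl.camera_info(cam); f=f_of(ci); d=depth[v,u]
    p=np.stack([(u-ci["cx"])/f*d,(v-ci["cy"])/f*d,d],-1)
    return p@np.array(ci["orientation"]).T+np.array(ci["eye"])
E
python3 - <<'E'
from h import *
s=ctrl.sense(); print(s["clock"],s["position"],np.round(s["orientation"],3).tolist(),s["gripper_width"],s["contact_force"])
for c in("top","side"):
    im,d=ctrl.capture(c); cv2.imwrite(f"pics/{c}0.png",im); np.save(f"{c}0.npy",d)
    ci=ctrl.camera_info(c); print(c,ci)
    for t in["chopper","feed_collar","stopper_mid","dial_grip","shaker_at","mug_1_at","tin_1_at","lemon_1_at","glass_pot_a_at"]:
        try: print(t,[(np.round(x["position"],3).tolist(),round(x["p"],2)) for x in ctrl.look_for(t,c)][:3])
        except Exception as e: print(t,e)
print(ctrl.camera_info("wrist"))
print(ctrl.sense()["clock"])
E
```

```text
0.0 [ 0.28633957 -0.58274632  0.22568003] [[0.897, 0.441, -0.001], [0.441, -0.897, 0.002], [0.0, -0.002, -1.0]] 0.09155178198811355 [-0.79508506 -0.84932183  0.5831843 ]
top {'fov_y': 56.134788944525596, 'cx': 274.5745693107776, 'cy': 213.24183465188284, 'eye': array([ 0.39985299, -0.06738032,  1.03332898]), 'orientation': array([[ 0.02757855, -0.98588763,  0.1651212 ],
       [-0.99898917, -0.03304835, -0.03047028],
       [ 0.03549725, -0.16411397, -0.98580249]])}
chopper [([0.456, -0.024, 0.058], 0.84)]
feed_collar [([0.451, -0.026, 0.05], 0.94)]
stopper_mid [([0.517, 0.208, 0.039], 0.89), ([0.4, 0.238, 0.037], 0.56)]
dial_grip [([0.438, 0.063, 0.072], 0.78)]
shaker_at [([0.487, -0.368, 0.077], 0.72)]
mug_1_at [([0.659, -0.262, 0.024], 0.87)]
tin_1_at [([0.662, 0.194, 0.068], 0.69)]
lemon_1_at [([0.684, 0.023, 0.05], 0.88)]
glass_pot_a_at [([0.697, -0.068, 0.034], 0.9)]
side {'fov_y': 43.53403836518429, 'cx': 278.8276810840113, 'cy': 204.42523560920026, 'eye': array([-0.29068049, -1.08067616,  0.83203897]), 'orientation': array([[ 0.76325018, -0.31946957,  0.56159448],
       [-0.
[... 249 characters left out ...]
al_grip []
shaker_at [([0.475, -0.393, 0.044], 0.82)]
mug_1_at []
tin_1_at [([0.649, 0.184, 0.052], 0.84), ([0.477, -0.394, 0.044], 0.6)]
lemon_1_at [([0.673, 0.013, 0.034], 0.65), ([0.476, -0.392, 0.045], 0.19)]
glass_pot_a_at [([0.678, -0.078, 0.036], 0.73)]
{'fov_y': 65.70646984690485, 'cx': 275.7655875272411, 'cy': 211.08755476107882, 'T_tool_cam': array([[-9.56863565e-04, -9.65807783e-01, -2.59257423e-01,
         6.98663512e-02],
       [ 9.99999065e-01, -6.70782925e-04, -1.19192460e-03,
        -1.39137465e-03],
       [ 9.77264603e-04, -2.59258321e-01,  9.65807521e-01,
        -1.57794097e-01],
       [ 0.00000000e+00,  0.00000000e+00,  0.00000000e+00,
         1.00000000e+00]])}
1.0
```

View pics/top0.png

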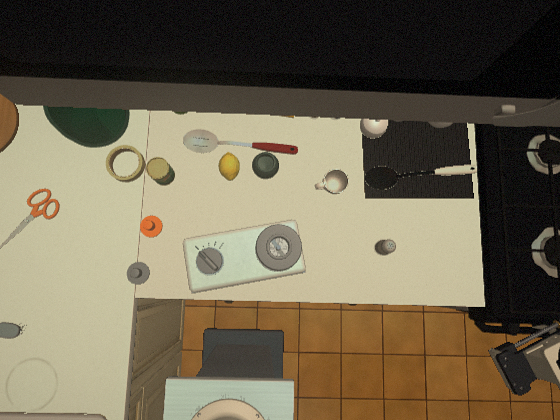

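View pics/side0.png

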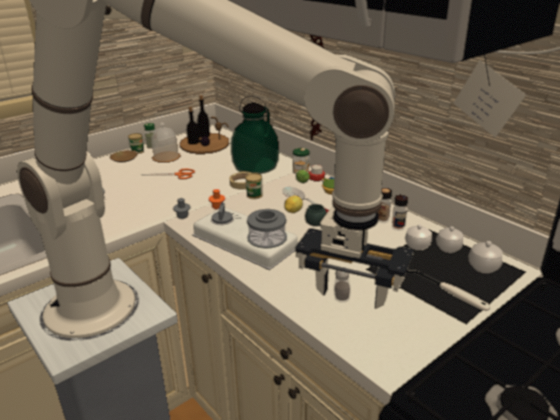

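The top picture shows the grey stopper at (138,272) and the orange look-alike at (152,227). The chopper's dial is at (209,261) and its collar at about (278,247). Next I'll zoom in and measure these.

```bash
cat >> h.py <<'E'
def onplane(cam,u,v,z):
    ci=ctrl.camera_info(cam); f=f_of(ci)
    r=np.array(ci["orientation"])@np.array([(u-ci["cx"])/f,(v-ci["cy"])/f,1]); e=np.array(ci["eye"])
    return e+r*(z-e[2])/r[2]
E
python3 - <<'E'
from h import *
im=cv2.imread("pics/top0.png"); d=np.load("top0.npy")
c=im[212:302,115:315]; cv2.imwrite("pics/crop1.png",cv2.resize(c,None,fx=4,fy=4,interpolation=cv2.INTER_CUBIC))
v,u=np.mgrid[200:310,110:330]; u=u.ravel();v=v.ravel(); P=world("top",d,u,v)
def st(n,m): 
    q=P[m]; print(n,len(q),np.round(np.median(q,0),4),np.round(q.min(0),3),np.round(q.max(0),3), "px",u[m].mean().round(1),v[m].mean().round(1))
near=lambda x,y,r:np.hypot(P[:,0]-x,P[:,1]-y)<r
st("knob",near(.40,.235,.04)&(P[:,2]>.048))
st("flange",near(.40,.235,.04)&(P[:,2]>.028)&(P[:,2]<.045))
ch=(P[:,1]<.17)
st("lidrim",ch&(P[:,2]>.11)); st("collar",ch&(P[:,2]>.123))
st("bar",ch&(P[:,2]>.085)&(P[:,1]>.03))
m=ch&(P[:,2]>.045)&(P[:,2]<.062); 
r=cv2.minAreaRect((P[m][:,:2]*1000).astype(np.float32)); print("base",r)
m=ch&(P[:,2]>.085)&(P[:,1]>.03); print("barrect",cv2.minAreaRect((P[m][:,:2]*1000).astype(np.float32)))
m=ch&(P[:,2]>.108); print("lidcirc",cv2.minEnclosingCircle((P[m][:,:2]*1000).astype(np.float32)))
m=ch&(P[:,2]>.123); print("collcirc",cv2.minEnclosingCircle((P[m][:,:2]*1000).astype(np.float32)))
E
```

```text
knob 90 [0.4055 0.2349 0.0635] [0.396 0.226 0.049] [0.417 0.247 0.068] px 135.0 272.8
flange 321 [0.405  0.2321 0.036 ] [0.379 0.209 0.028] [0.433 0.263 0.045] px 138.5 273.1
lidrim 1484 [ 0.4679 -0.1022  0.1182] [ 0.4  -0.16  0.11] [ 0.526 -0.054  1.033] px 274.2 247.9
collar 335 [ 0.4555 -0.0886  0.1284] [ 0.4   -0.138  0.123] [ 0.503 -0.067  1.033] px 260.3 249.2
bar 126 [0.4399 0.0592 0.0971] [0.417 0.036 0.086] [0.461 0.082 0.102] px 207.3 260.2
base ((456.83734130859375, -23.741775512695312), (135.27407836914062, 290.48919677734375), 12.001782417297363)
barrect ((439.59381103515625, 59.0630989074707), (58.06769561767578, 11.436635971069336), 45.30644607543945)
lidcirc ((461.77197265625, -97.29920959472656), 68.7685546875)
collcirc ((449.54241943359375, -95.36561584472656), 57.028297424316406)
```

View pics/crop1.png

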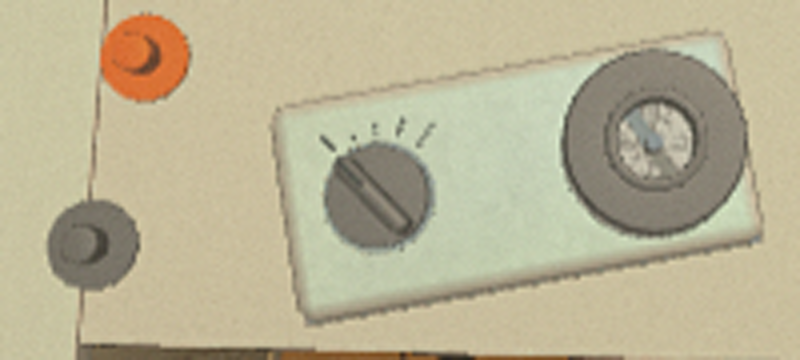

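The base rectangle centre is (0.457,-0.024) with yaw about 12°. That puts the collar at about (0.4745,-0.107) and the dial at (0.439,0.059), with the bar at 46°. The sizes and heights agree with the task text. The stopper axis is at (0.406,0.2355). Time to move.

Emit:
{"name": "arm_command", "arguments": {
  "rows": [
    {"rotation":[0,0,0],"offset":[0.05,-0.028,-0.004],"gripper":1},
    {"rotation":[0,0,0],"offset":[0.05,-0.028,-0.004],"gripper":1},
    {"rotation":[0,0,0],"offset":[0.05,-0.028,-0.004],"gripper":1},
    {"rotation":[0,0,0],"offset":[0.05,-0.028,-0.004],"gripper":1},
    {"rotation":[0,0,0],"offset":[0.05,-0.028,-0.004],"gripper":1}
  ]
}}

```text
clock: 1.62
position: [0.4503, -0.3459, 0.2472]
orientation: [[0.898, 0.441, 0.001], [0.441, -0.898, -0.001], [0.0, 0.001, -1.0]]
contact_force: [0.6, -0.1, -0.0]
gripper_width: 0.0919
finger_force: 0.0
```

```bash
cat >> h.py <<'E'
def plan(x,y,z,yaw=None,step=.055):
    s=ctrl.sense(); R=np.array(s["orientation"]); p=np.array(s["position"])
    o=R.T@(np.array([x,y,z])-p); n=max(1,int(np.ceil(np.linalg.norm(o)/step)))
    th=np.degrees(np.arctan2(R[1,0],R[0,0]))
    print("t",round(s["clock"],2),"p",p.round(4),"yaw",th.round(1),"q",np.round(s["q"]).tolist(),"F",np.round(s["contact_force"],1),"w",round(s["gripper_width"],4),s["finger_force"])
    t=np.radians(th if yaw is None else yaw); Rd=np.array([[np.cos(t),np.sin(t),0],[np.sin(t),-np.cos(t),0],[0,0,-1]])
    print("off",o.round(4),"n",n,"per",(o/n).round(4),"rotvec",cv2.Rodrigues(R.T@Rd)[0].ravel().round(4))
E
python3 -c "
from h import *
plan(.46,-.02,.24)"
```

```text
t 1.62 p [ 0.4503 -0.3459  0.2472] yaw 26.2 q [60.0, 20.0, -31.0, 100.0, 11.0, 64.0, -39.0] F [ 0.6 -0.1 -0. ] w 0.0919 0.0
off [ 0.1524 -0.2882  0.007 ] n 6 per [ 0.0254 -0.048   0.0012] rotvec [ 0.0008 -0.0002 -0.    ]
```

Emit:
{"name": "arm_command", "arguments": {
  "rows": [
    {"rotation":[0,0,0],"offset":[0.028,-0.053,0],"gripper":1},
    {"rotation":[0,0,0],"offset":[0.028,-0.053,0],"gripper":1},
    {"rotation":[0,0,0],"offset":[0.028,-0.053,0],"gripper":1},
    {"rotation":[0,0,0],"offset":[0.028,-0.053,0],"gripper":1},
    {"rotation":[0,0,0],"offset":[0.028,-0.053,0],"gripper":1}
  ]
}}

```text
clock: 2.25
position: [0.4581, -0.046, 0.2472]
orientation: [[0.898, 0.441, 0.001], [0.441, -0.898, -0.001], [0.001, 0.001, -1.0]]
contact_force: [0.5, -0.1, -0.4]
gripper_width: 0.0918
finger_force: 0.0
```

Emit:
{"name": "arm_command", "arguments": {
  "rows": [
    {"rotation":[0,0,0],"offset":[0.013,-0.05,0],"gripper":1},
    {"rotation":[0,0,0],"offset":[0.013,-0.05,0],"gripper":1},
    {"rotation":[0,0,0],"offset":[0.013,-0.05,0.01],"gripper":1},
    {"rotation":[0,0,0],"offset":[0.013,-0.05,0.02],"gripper":1},
    {"rotation":[0,0,0],"offset":[0.013,-0.05,0.02],"gripper":1}
  ]
}}

```text
clock: 2.88
position: [0.4062, 0.2066, 0.1967]
orientation: [[0.898, 0.44, 0.002], [0.44, -0.898, -0.0], [0.002, 0.001, -1.0]]
contact_force: [0.6, 0.3, -0.8]
gripper_width: 0.0919
finger_force: 0.0
```

```bash
cat >> h.py <<'E'
def wcloud(name=None):
    s=ctrl.sense(); im,d=ctrl.capture("wrist"); ci=ctrl.camera_info("wrist"); f=f_of(ci)
    v,u=np.mgrid[0:420,0:560]; a=u-ci["cx"]; b=v-ci["cy"]; r=np.hypot(a,b); t=r/f
    k=np.tan(t)/np.maximum(r,1e-9)
    P=np.stack([a*k*d,b*k*d,d,np.ones_like(d)],-1)
    T=np.eye(4); T[:3,:3]=s["orientation"]; T[:3,3]=s["position"]
    W=(P@(T@ci["T_tool_cam"]).T)[...,:3]; W[d<=0]=np.nan
    if name: cv2.imwrite(f"pics/{name}.png",im)
    return im,W
def circ(W,x,y,r,z0,z1):
    m=(np.hypot(W[...,0]-x,W[...,1]-y)<r)&(W[...,2]>z0)&(W[...,2]<z1)
    q=W[m]; c,rad=cv2.minEnclosingCircle((q[:,:2]*1000).astype(np.float32)) if len(q) else (0,0)
    print("circ",m.sum(),np.round(c,1),round(rad,1),"medz",np.median(q[:,2]).round(4) if len(q) else 0)
    return q
E
python3 - <<'E'
from h import *
im,W=wcloud("w1")
circ(W,.406,.2355,.045,.032,.040); circ(W,.406,.2355,.03,.058,.07)
print([(x["position"],x["p"]) for x in ctrl.look_for("stopper_mid","wrist")])
plan(.406,.2355,.15)
E
```

```text
circ 1789 [404.2 238.8] 28.1 medz 0.0359
circ 489 [403.9 238.4] 12.0 medz 0.0638
[([0.5208, 0.2159, 0.0349], 0.89), ([0.4116, 0.2365, 0.0302], 0.81)]
t 2.98 p [0.403  0.2111 0.1958] yaw 26.7 q [15.0, 15.0, -52.0, 117.0, 14.0, 55.0, -108.0] F [ 0.5 -0.1  0.1] w 0.0916 0.0
off [ 0.0137 -0.0203  0.0459] n 1 per [ 0.0137 -0.0203  0.0459] rotvec [-0.0037  0.0006 -0.    ]
```

View pics/w1.png

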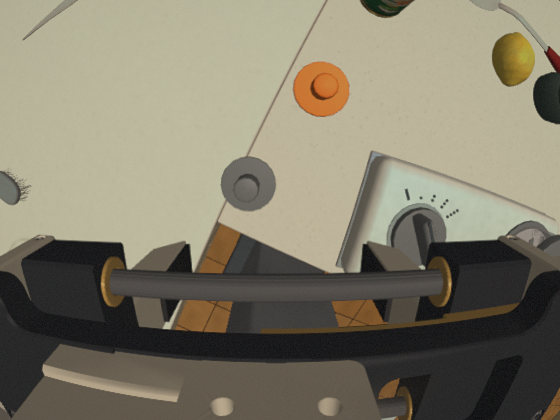

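The wrist picture shows the grey stopper at (247,185), upright, with the orange one at (322,88). The circle radii match the sizes given. I'll go down partway and re-measure with the arm at rest.

Emit:
{"name": "arm_command", "arguments": {
  "rows": [
    {"rotation":[0,0,0],"offset":[0.0065,-0.0115,0.038],"gripper":1},
    {"rotation":[0,0,0],"offset":[0.0065,-0.0115,0.038],"gripper":1},
    {"rotation":[0,0,0],"offset":[0,0,0],"gripper":1},
    {"rotation":[0,0,0],"offset":[0,0,0],"gripper":1}
  ]
}}

```text
clock: 3.48
position: [0.4082, 0.2314, 0.1217]
orientation: [[0.898, 0.441, 0.001], [0.441, -0.898, 0.0], [0.001, 0.0, -1.0]]
contact_force: [0.4, 0.1, 0.2]
gripper_width: 0.0919
finger_force: 0.0
```

```bash
python3 - <<'E'
from h import *
im,W=wcloud("w2")
circ(W,.405,.2375,.04,.032,.040); q=circ(W,.405,.2375,.03,.058,.07)
plan(.405,.2375,.041)
E
```

```text
circ 2688 [404.2 238.6] 27.9 medz 0.0359
circ 843 [404.  238.4] 12.2 medz 0.0636
t 3.52 p [0.4087 0.2314 0.1221] yaw 26.1 q [7.0, 24.0, -47.0, 119.0, 24.0, 47.0, -118.0] F [ 0.4  0.2 -0.6] w 0.0915 0.0
off [-0.0008 -0.0072  0.0811] n 2 per [-0.0004 -0.0036  0.0405] rotvec [ 0.0006 -0.0019 -0.    ]
```

Emit:
{"name": "arm_command", "arguments": {
  "rows": [
    {"rotation":[0,0,0],"offset":[-0.001,-0.008,0.03],"gripper":1},
    {"rotation":[0,0,0],"offset":[0,0,0.03],"gripper":1},
    {"rotation":[0,0,0],"offset":[0,0,0.02],"gripper":1},
    {"rotation":[0,0,0],"offset":[0,0,0],"gripper":1}
  ]
}}

```text
clock: 4.03
position: [0.4037, 0.2375, 0.0411]
orientation: [[0.898, 0.44, 0.0], [0.44, -0.898, -0.001], [-0.0, 0.001, -1.0]]
contact_force: [-0.7, -0.4, -0.0]
gripper_width: 0.0918
finger_force: 0.0
```

```bash
python3 - <<'E'
from h import *
im,W=wcloud("w3")
circ(W,.404,.2385,.04,.032,.040); circ(W,.404,.2385,.025,.058,.07)
plan(.404,.2385,.041)
E
```

```text
circ 4354 [404.3 238.5] 27.9 medz 0.0359
circ 857 [407.7 239.5] 11.5 medz 0.0633
t 4.08 p [0.4042 0.2381 0.0418] yaw 26.1 q [-0.0, 32.0, -41.0, 121.0, 33.0, 39.0, -127.0] F [ 0.8 -0.3  0.4] w 0.0919 0.0
off [ 0.     -0.0004  0.0008] n 1 per [ 0.     -0.0004  0.0008] rotvec [ 0.0005 -0.0012 -0.    ]
```

View pics/w3.png

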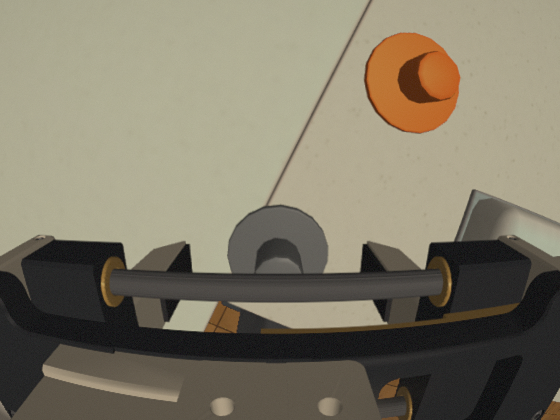

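The knob at (278,255) is centred between the open fingers. Now I'll close on it and lift.

Emit:
{"name": "arm_command", "arguments": {
  "rows": [
    {"rotation":[0,0,0],"offset":[0,0,0],"gripper":0},
    {"rotation":[0,0,0],"offset":[0,0,0],"gripper":0},
    {"rotation":[0,0,0],"offset":[0,0,0],"gripper":0},
    {"rotation":[0,0,0],"offset":[0,0,0],"gripper":0},
    {"rotation":[0,0,0],"offset":[0,0,0],"gripper":0}
  ],
  "grip_force": 15
}}

```text
clock: 4.7
position: [0.4032, 0.2383, 0.0408]
orientation: [[0.897, 0.441, 0.0], [0.441, -0.897, -0.0], [-0.0, 0.0, -1.0]]
contact_force: [0.3, -0.0, -0.2]
gripper_width: 0.0462
finger_force: 0.0
```

Emit:
{"name": "arm_command", "arguments": {
  "rows": [
    {"rotation":[0,0,0],"offset":[0,0,0],"gripper":0},
    {"rotation":[0,0,0],"offset":[0,0,-0.02],"gripper":0},
    {"rotation":[0,0,0],"offset":[0,0,-0.05],"gripper":0},
    {"rotation":[0,0,0],"offset":[0,0,-0.06],"gripper":0},
    {"rotation":[0,0,0],"offset":[0,0,-0.06],"gripper":0}
  ]
}}

```text
clock: 5.32
position: [0.4027, 0.2382, 0.2323]
orientation: [[0.897, 0.442, -0.001], [0.442, -0.897, -0.0], [-0.001, -0.0, -1.0]]
contact_force: [2.3, -0.3, 0.6]
gripper_width: 0.0008
finger_force: 0.0
```

```bash
python3 - <<'E'
from h import *
plan(.4745,-.107,.235)
E
```

```text
t 5.33 p [0.4027 0.2382 0.2323] yaw 26.2 q [15.0, 14.0, -55.0, 113.0, 13.0, 60.0, -110.0] F [ 2.3 -0.3  0.6] w 0.0008 0.0
off [-0.0881  0.3414 -0.0028] n 7 per [-0.0126  0.0488 -0.0004] rotvec [-0.0004  0.0008 -0.    ]
```

The fingers close slowly (about 75 mm/s), so I lifted too early. I'll reopen and check the stopper.

Emit:
{"name": "arm_command", "arguments": {
  "rows": [
    {"rotation":[0,0,0],"offset":[0,0,0.04],"gripper":1},
    {"rotation":[0,0,0],"offset":[0,0,0.03],"gripper":1},
    {"rotation":[0,0,0],"offset":[0,0,0.02],"gripper":1},
    {"rotation":[0,0,0],"offset":[0,0,0],"gripper":1},
    {"rotation":[0,0,0],"offset":[0,0,0],"gripper":1}
  ]
}}

```text
clock: 5.95
position: [0.4035, 0.2388, 0.1414]
orientation: [[0.897, 0.441, 0.001], [0.441, -0.897, 0.001], [0.001, -0.0, -1.0]]
contact_force: [0.3, -0.3, 0.9]
gripper_width: 0.0462
finger_force: 0.0
```

Emit:
{"name": "arm_command", "arguments": {
  "rows": [
    {"rotation":[0,0,0],"offset":[0,0,0],"gripper":1},
    {"rotation":[0,0,0],"offset":[0,0,0],"gripper":1},
    {"rotation":[0,0,0],"offset":[0,0,0],"gripper":1}
  ]
}}

```text
clock: 6.32
position: [0.4035, 0.2384, 0.1411]
orientation: [[0.898, 0.441, 0.001], [0.441, -0.898, 0.0], [0.001, 0.0, -1.0]]
contact_force: [-0.3, -0.5, 1.1]
gripper_width: 0.0761
finger_force: 0.0
```

```bash
python3 - <<'E'
from h import *
im,W=wcloud("w4")
circ(W,.404,.2385,.05,.032,.040); circ(W,.404,.2385,.04,.058,.07)
plan(.404,.2385,.041)
E
```

```text
circ 2450 [403.9 238.8] 28.1 medz 0.0359
circ 739 [404.2 238.7] 11.7 medz 0.0637
t 6.38 p [0.4035 0.2383 0.141 ] yaw 26.2 q [9.0, 22.0, -50.0, 118.0, 23.0, 49.0, -118.0] F [ 0.2 -0.9 -0.8] w 0.08 0.0
off [0.0005 0.     0.1   ] n 2 per [0.0003 0.     0.05  ] rotvec [ 0.0002 -0.0005 -0.    ]
```

View pics/w4.png

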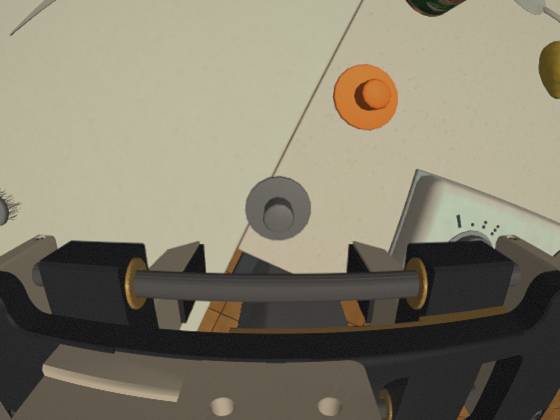

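The stopper at (278,208) is still upright and hasn't moved. I'll go down again and give the fingers enough time to close.

Emit:
{"name": "arm_command", "arguments": {
  "rows": [
    {"rotation":[0,0,0],"offset":[0,0,0.04],"gripper":0.7},
    {"rotation":[0,0,0],"offset":[0,0,0.04],"gripper":0.7},
    {"rotation":[0,0,0],"offset":[0,0,0.02],"gripper":0.7},
    {"rotation":[0,0,0],"offset":[0,0,0],"gripper":0},
    {"rotation":[0,0,0],"offset":[0,0,0],"gripper":0}
  ],
  "grip_force": 15
}}

```text
clock: 7.0
position: [0.4037, 0.2389, 0.0415]
orientation: [[0.897, 0.441, 0.001], [0.441, -0.897, 0.001], [0.001, -0.0, -1.0]]
contact_force: [0.3, -0.5, 0.5]
gripper_width: 0.0486
finger_force: 0.0
```

Emit:
{"name": "arm_command", "arguments": {
  "rows": [
    {"rotation":[0,0,0],"offset":[0,0,0],"gripper":0},
    {"rotation":[0,0,0],"offset":[0,0,0],"gripper":0},
    {"rotation":[0,0,0],"offset":[0,0,0],"gripper":0},
    {"rotation":[0,0,0],"offset":[0,0,0],"gripper":0},
    {"rotation":[0,0,0],"offset":[0,0,0],"gripper":0}
  ]
}}

```text
clock: 7.62
position: [0.4039, 0.2385, 0.0411]
orientation: [[0.897, 0.441, 0.001], [0.441, -0.897, 0.0], [0.001, 0.0, -1.0]]
contact_force: [0.2, -0.9, 5.4]
gripper_width: 0.0235
finger_force: 15.0
```

Emit:
{"name": "arm_command", "arguments": {
  "rows": [
    {"rotation":[0,0,0],"offset":[0,0,-0.02],"gripper":0},
    {"rotation":[0,0,0],"offset":[0,0,-0.05],"gripper":0},
    {"rotation":[0,0,0],"offset":[0,0,-0.055],"gripper":0},
    {"rotation":[0,0,0],"offset":[0,0,-0.06],"gripper":0},
    {"rotation":[0,0,0],"offset":[0,0,0],"gripper":0}
  ]
}}

```text
clock: 8.25
position: [0.4056, 0.2401, 0.2297]
orientation: [[0.898, 0.441, 0.008], [0.441, -0.898, 0.002], [0.008, 0.001, -1.0]]
contact_force: [0.1, -0.1, -1.0]
gripper_width: 0.0235
finger_force: 14.9
```

Emit:
{"name": "arm_command", "arguments": {
  "rows": [
    {"rotation":[0,0,0],"offset":[-0.02,0.047,0],"gripper":0},
    {"rotation":[0,0,0],"offset":[-0.02,0.05,0],"gripper":0},
    {"rotation":[0,0,0],"offset":[-0.02,0.05,0],"gripper":0},
    {"rotation":[0,0,0],"offset":[-0.02,0.05,0],"gripper":0},
    {"rotation":[0,0,0],"offset":[-0.02,0.05,0],"gripper":0}
  ]
}}

```text
clock: 8.88
position: [0.4214, -0.0293, 0.2248]
orientation: [[0.898, 0.441, -0.001], [0.441, -0.898, -0.0], [-0.001, -0.001, -1.0]]
contact_force: [1.4, 1.3, -0.6]
gripper_width: 0.0237
finger_force: 14.9
```

Emit:
{"name": "arm_command", "arguments": {
  "rows": [
    {"rotation":[0,0,0],"offset":[-0.02,0.05,0],"gripper":0},
    {"rotation":[0,0,0],"offset":[-0.02,0.045,0],"gripper":0},
    {"rotation":[0,0,0],"offset":[0,0,0],"gripper":0},
    {"rotation":[0,0,0],"offset":[0,0,0],"gripper":0}
  ]
}}

```text
clock: 9.38
position: [0.4276, -0.1295, 0.2247]
orientation: [[0.897, 0.441, -0.002], [0.441, -0.897, 0.002], [-0.001, -0.002, -1.0]]
contact_force: [0.5, 0.3, -0.2]
gripper_width: 0.0234
finger_force: 14.9
```

```bash
cat > c.py <<'E'
from h import *
import sys
im,W=wcloud(sys.argv[1])
q=circ(W,.4745,-.107,.036,.124,.132)   # collar rim
circ(W,.4745,-.107,.06,.114,.132)
from scipy.optimize import least_squares
# lid disc edge: known radius 55 - fit rim ring annulus 23..30
r=least_squares(lambda c:np.maximum(0,np.hypot(*(q[:,:2]-c).T)-.030)+np.minimum(0,np.hypot(*(q[:,:2]-c).T)-.023),[.4745,-.107]); print("ring fit",r.x.round(4),np.sqrt(2*r.cost/len(q)))
q=circ(W,.439,.059,.034,.09,.104)
if len(q)>20: print("bar",cv2.minAreaRect((q[:,:2]*1000).astype(np.float32)))
plan(.4745,-.107,.185)
E
python3 c.py w5
```

```text
circ 1838 [ 473.  -105.5] 30.2 medz 0.1276
circ 10327 [ 473.1 -105.7] 53.6 medz 0.118
ring fit [ 0.4731 -0.1059] 5.384393260605209e-05
circ 708 [438.   60.6] 29.2 medz 0.0971
bar ((438.4136657714844, 60.172340393066406), (58.31562805175781, 12.32722282409668), 46.300071716308594)
t 9.43 p [ 0.4279 -0.129   0.2249] yaw 26.3 q [53.0, 9.0, -43.0, 116.0, 7.0, 57.0, -57.0] F [ 0.3 -0.  -2.1] w 0.0234 14.941925257444382
off [0.0516 0.001  0.0399] n 2 per [0.0258 0.0005 0.02  ] rotvec [-0.0017  0.0008 -0.    ]
```

View pics/w5.png

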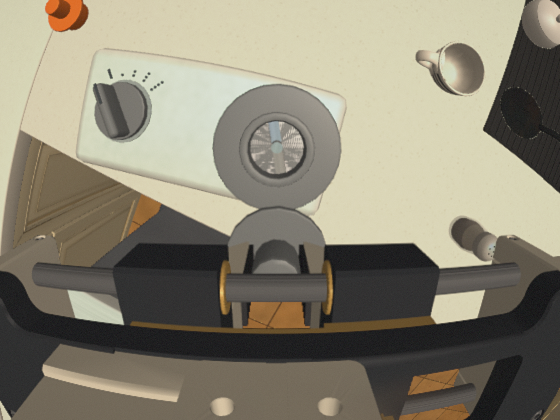

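The collar at (277,147) fits to (0.473,-0.106) with a 30 mm radius, and the stopper hangs straight in the fingers. Moving over the collar.

Emit:
{"name": "arm_command", "arguments": {
  "rows": [
    {"rotation":[0,0,0],"offset":[0.026,0,0],"gripper":0},
    {"rotation":[0,0,0],"offset":[0.025,-0.001,0],"gripper":0},
    {"rotation":[0,0,0],"offset":[0,0,0.02],"gripper":0},
    {"rotation":[0,0,0],"offset":[0,0,0.018],"gripper":0},
    {"rotation":[0,0,0],"offset":[0,0,0],"gripper":0}
  ]
}}

```text
clock: 10.05
position: [0.4721, -0.106, 0.1861]
orientation: [[0.897, 0.442, -0.004], [0.442, -0.897, 0.001], [-0.003, -0.003, -1.0]]
contact_force: [-0.5, -0.2, 0.1]
gripper_width: 0.0238
finger_force: 14.9
```

```bash
python3 - <<'E'
from h import *
im,W=wcloud("w6")
circ(W,.473,-.1058,.06,.112,.122)
s=ctrl.sense();p=s["position"]; circ(W,p[0],p[1],.04,p[2]-.012,p[2]+.0)
plan(.473,-.1058,.139)
E
```

```text
circ 7126 [ 473.9 -105.4] 53.5 medz 0.1178
circ 2854 [ 478.2 -101.5] 26.3 medz 0.181
t 10.1 p [ 0.4729 -0.1063  0.1871] yaw 26.2 q [46.0, 17.0, -42.0, 114.0, 14.0, 54.0, -67.0] F [ 0.2  0.4 -0.1] w 0.0234 14.940771013498306
off [ 0.0004 -0.0004  0.0481] n 1 per [ 0.0004 -0.0004  0.0481] rotvec [-0.0014  0.0014 -0.    ]
```

Emit:
{"name": "arm_command", "arguments": {
  "rows": [
    {"rotation":[0,0,0],"offset":[0,0,0.012],"gripper":0},
    {"rotation":[0,0,0],"offset":[0,0,0.01],"gripper":0},
    {"rotation":[0,0,0],"offset":[0,0,0.008],"gripper":0},
    {"rotation":[0,0,0],"offset":[0,0,0],"gripper":0}
  ]
}}

```text
clock: 10.6
position: [0.4732, -0.1069, 0.157]
orientation: [[0.897, 0.441, -0.001], [0.441, -0.897, 0.001], [-0.001, -0.001, -1.0]]
contact_force: [0.5, -0.2, -0.4]
gripper_width: 0.0239
finger_force: 14.9
```

The plug is 12 mm into the collar with no contact force. I'll carry on down.

Emit:
{"name": "arm_command", "arguments": {
  "rows": [
    {"rotation":[0,0,0],"offset":[0,0,0.008],"gripper":0},
    {"rotation":[0,0,0],"offset":[0,0,0.006],"gripper":0},
    {"rotation":[0,0,0],"offset":[0,0,0.004],"gripper":0},
    {"rotation":[0,0,0],"offset":[0,0,0],"gripper":0}
  ]
}}

```text
clock: 11.1
position: [0.4737, -0.1069, 0.1395]
orientation: [[0.897, 0.441, -0.0], [0.441, -0.897, 0.0], [-0.0, -0.0, -1.0]]
contact_force: [-0.5, -0.0, -0.6]
gripper_width: 0.0237
finger_force: 15.0
```

Emit:
{"name": "arm_command", "arguments": {
  "rows": [
    {"rotation":[0,0,0],"offset":[0,0,0.002],"gripper":0},
    {"rotation":[0,0,0],"offset":[0,0,0],"gripper":0}
  ]
}}

```text
clock: 11.35
position: [0.4743, -0.107, 0.1386]
orientation: [[0.897, 0.441, 0.001], [0.441, -0.897, -0.001], [0.0, 0.001, -1.0]]
contact_force: [-1.7, 0.3, 6.9]
gripper_width: 0.0238
finger_force: 15.0
```

Emit:
{"name": "arm_command", "arguments": {
  "rows": [
    {"rotation":[0,0,0],"offset":[0,0,0],"gripper":0.6},
    {"rotation":[0,0,0],"offset":[0,0,0],"gripper":0.6},
    {"rotation":[0,0,0],"offset":[0,0,0],"gripper":0.6},
    {"rotation":[0,0,0],"offset":[0,0,0],"gripper":0.6},
    {"rotation":[0,0,0],"offset":[0,0,0],"gripper":0.6}
  ]
}}

```text
clock: 11.98
position: [0.4737, -0.107, 0.1377]
orientation: [[0.897, 0.441, -0.0], [0.441, -0.897, 0.0], [-0.0, -0.0, -1.0]]
contact_force: [0.1, 0.9, -0.5]
gripper_width: 0.0548
finger_force: 0.0
```

Emit:
{"name": "arm_command", "arguments": {
  "rows": [
    {"rotation":[0,0,0],"offset":[0,0,-0.03],"gripper":0.6},
    {"rotation":[0,0,0],"offset":[-0.02,0,-0.05],"gripper":0.6},
    {"rotation":[0,0,0],"offset":[-0.03,0,-0.01],"gripper":0.6},
    {"rotation":[0,0,0],"offset":[0,0,0],"gripper":0.6},
    {"rotation":[0,0,0],"offset":[0,0,0],"gripper":0.6}
  ]
}}

```text
clock: 12.6
position: [0.4291, -0.129, 0.2276]
orientation: [[0.898, 0.441, 0.0], [0.441, -0.898, -0.0], [0.0, 0.0, -1.0]]
contact_force: [0.4, -0.2, -0.6]
gripper_width: 0.0553
finger_force: 0.0
```

```bash
python3 - <<'E'
from h import *
im,W=wcloud("w7")
circ(W,.473,-.1058,.036,.130,.138); circ(W,.473,-.1058,.03,.155,.17)
q=circ(W,.4384,.0603,.034,.09,.104)
print("bar",cv2.minAreaRect((q[:,:2]*1000).astype(np.float32)))
plan(.4385,.0600,.2,46.4)
E
```

```text
circ 3054 [ 473.4 -105.5] 28.2 medz 0.1338
circ 891 [ 473.2 -105.4] 11.9 medz 0.1616
circ 701 [438.5  60. ] 29.1 medz 0.0971
bar ((438.6182556152344, 59.880645751953125), (58.18474578857422, 11.964937210083008), 45.7569694519043)
t 12.65 p [ 0.4292 -0.1287  0.2274] yaw 26.2 q [54.0, 9.0, -44.0, 116.0, 8.0, 57.0, -58.0] F [-0.4  0.1  0. ] w 0.0554 0.0
off [ 0.0916 -0.1652  0.0275] n 4 per [ 0.0229 -0.0413  0.0069] rotvec [-3.000e-04 -3.000e-04 -3.526e-01]
```

View pics/w7.png

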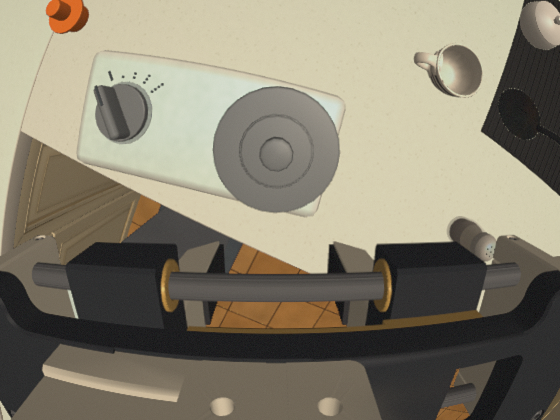

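The stopper at (276,153) is seated: flange top 0.134, knob top 0.162, within 1 mm of the collar centre. The dial is still at off, with its bar at about 46°. Moving over the dial.

Emit:
{"name": "arm_command", "arguments": {
  "rows": [
    {"rotation":[0,0,0],"offset":[0.023,-0.041,0],"gripper":0.6},
    {"rotation":[0,0,0],"offset":[0.023,-0.041,0],"gripper":0.6},
    {"rotation":[0,0,0],"offset":[0.023,-0.041,0.01],"gripper":0.6},
    {"rotation":[0,0,0],"offset":[0.023,-0.042,0.018],"gripper":0.6}
  ]
}}

```text
clock: 13.15
position: [0.4395, 0.0619, 0.1995]
orientation: [[0.897, 0.442, 0.001], [0.442, -0.897, 0.001], [0.002, -0.0, -1.0]]
contact_force: [1.4, -0.1, -0.3]
gripper_width: 0.0547
finger_force: 0.0
```

Emit:
{"name": "arm_command", "arguments": {
  "rows": [
    {"rotation":[0,0,-0.175],"offset":[0,0,0.02],"gripper":0.6},
    {"rotation":[0,0,-0.175],"offset":[0,0,0.03],"gripper":0.6},
    {"rotation":[0,0,0],"offset":[0,0,0],"gripper":0.6},
    {"rotation":[0,0,0],"offset":[0,0,0],"gripper":0.6}
  ]
}}

```text
clock: 13.65
position: [0.4391, 0.0604, 0.1501]
orientation: [[0.694, 0.72, -0.0], [0.72, -0.694, 0.001], [0.001, -0.001, -1.0]]
contact_force: [0.7, 0.3, 0.7]
gripper_width: 0.0546
finger_force: 0.0
```

```bash
python3 - <<'E'
from h import *
im,W=wcloud("w8")
q=circ(W,.4386,.0599,.034,.09,.104)
print("bar",cv2.minAreaRect((q[:,:2]*1000).astype(np.float32)))
plan(.4386,.0599,.071,46.2)
E
```

```text
circ 1321 [438.2  60.9] 28.5 medz 0.0973
bar ((437.8307189941406, 61.243961334228516), (56.956424713134766, 11.487311363220215), 46.39466094970703)
t 13.7 p [0.4395 0.0601 0.1505] yaw 46.1 q [35.0, 19.0, -53.0, 121.0, 20.0, 49.0, -74.0] F [ 0.2 -0.1 -0.2] w 0.055 0.0
off [-0.0009 -0.0005  0.0795] n 2 per [-0.0004 -0.0003  0.0398] rotvec [ 0.0004 -0.0012 -0.0021]
```

Emit:
{"name": "arm_command", "arguments": {
  "rows": [
    {"rotation":[0,0,0],"offset":[-0.001,0,0.035],"gripper":0.6},
    {"rotation":[0,0,0],"offset":[0,0,0.028],"gripper":0.6},
    {"rotation":[0,0,0],"offset":[0,0,0.015],"gripper":0.6},
    {"rotation":[0,0,0],"offset":[0,0,0],"gripper":0},
    {"rotation":[0,0,0],"offset":[0,0,0],"gripper":0}
  ],
  "grip_force": 25
}}

```text
clock: 14.32
position: [0.439, 0.0591, 0.0728]
orientation: [[0.692, 0.722, 0.002], [0.722, -0.692, -0.0], [0.001, 0.001, -1.0]]
contact_force: [-0.1, 0.9, 0.5]
gripper_width: 0.0393
finger_force: 0.0
```

Emit:
{"name": "arm_command", "arguments": {
  "rows": [
    {"rotation":[0,0,0],"offset":[0,0,0],"gripper":0},
    {"rotation":[0,0,0],"offset":[0,0,0],"gripper":0},
    {"rotation":[0,0,0],"offset":[0,0,0],"gripper":0},
    {"rotation":[0,0,0],"offset":[0,0,0],"gripper":0},
    {"rotation":[0,0,0],"offset":[0,0,0],"gripper":0}
  ]
}}

```text
clock: 14.95
position: [0.4382, 0.0589, 0.072]
orientation: [[0.692, 0.722, 0.0], [0.722, -0.692, -0.0], [0.0, 0.001, -1.0]]
contact_force: [-1.7, -0.3, 6.5]
gripper_width: 0.0119
finger_force: 25.0
```

The fingers hold the bar at 11.9 mm. Now the clockwise turn, which is +z about the tool.

Emit:
{"name": "arm_command", "arguments": {
  "rows": [
    {"rotation":[0,0,0.15],"offset":[0,0,0],"gripper":0},
    {"rotation":[0,0,0.17],"offset":[0,0,0],"gripper":0},
    {"rotation":[0,0,0.17],"offset":[0,0,0],"gripper":0},
    {"rotation":[0,0,0.17],"offset":[0,0,0],"gripper":0},
    {"rotation":[0,0,0.14],"offset":[0,0,0],"gripper":0}
  ]
}}

```text
clock: 15.58
position: [0.4382, 0.059, 0.072]
orientation: [[1.0, 0.002, 0.0], [0.002, -1.0, -0.0], [0.0, 0.0, -1.0]]
contact_force: [-1.0, -0.4, 5.6]
gripper_width: 0.0119
finger_force: 25.0
```

Emit:
{"name": "arm_command", "arguments": {
  "rows": [
    {"rotation":[0,0,0.13],"offset":[0,0,0],"gripper":0},
    {"rotation":[0,0,0.12],"offset":[0,0,0],"gripper":0},
    {"rotation":[0,0,0],"offset":[0,0,0],"gripper":0},
    {"rotation":[0,0,0],"offset":[0,0,0],"gripper":0},
    {"rotation":[0,0,0],"offset":[0,0,0],"gripper":0}
  ]
}}

```text
clock: 16.2
position: [0.4382, 0.059, 0.072]
orientation: [[0.971, -0.238, 0.0], [-0.238, -0.971, -0.0], [0.0, 0.0, -1.0]]
contact_force: [-1.0, -0.0, 7.2]
gripper_width: 0.0118
finger_force: 25.0
```

```bash
python3 - <<'E'
from h import *
im,W=wcloud("w9")
circ(W,.473,-.1058,.036,.130,.138)
q=circ(W,.4386,.0599,.034,.09,.100)
if len(q): print("bar",cv2.minAreaRect((q[:,:2]*1000).astype(np.float32)))
d=ctrl.capture("top"); np.save("top1.npy",d[1]); cv2.imwrite("pics/top1.png",cv2.resize(d[0][200:310,110:330],None,fx=3.5,fy=3.5,interpolation=cv2.INTER_CUBIC))
plan(.4386,.0599,.071,46.2-60.2); print(ctrl.sense()["ft_torque"])
E
```

```text
circ 0 0 0 medz 0
circ 2303 [439.4  60. ] 27.8 medz 0.0972
bar ((439.3027038574219, 58.360130310058594), (24.591468811035156, 55.30190658569336), 87.24635314941406)
t 16.3 p [0.4382 0.0591 0.072 ] yaw -13.8 q [16.0, 23.0, -31.0, 124.0, 20.0, 37.0, -133.0] F [-0.3  0.3  6.7] w 0.012 25.00016301870346
off [ 0.0002 -0.0009  0.001 ] n 1 per [ 0.0002 -0.0009  0.001 ] rotvec [ 0.     -0.0004  0.0041]
[0.01958135 0.33760391 0.08713196]
```

View pics/w9.png

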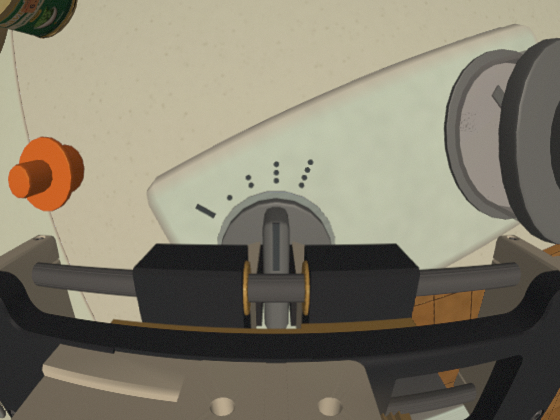

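The wrist picture shows the bar's pointer at (277,215), aimed at the three pips at (277,172). I'll hold briefly, check the stopper from the top camera, and hand in.

Emit:
{"name": "arm_command", "arguments": {
  "rows": [
    {"rotation":[0,0,0],"offset":[0,0,0],"gripper":0},
    {"rotation":[0,0,0],"offset":[0,0,0],"gripper":0},
    {"rotation":[0,0,0],"offset":[0,0,0],"gripper":0},
    {"rotation":[0,0,0],"offset":[0,0,0],"gripper":0}
  ]
}}

```text
clock: 16.8
position: [0.4382, 0.0591, 0.072]
orientation: [[0.971, -0.238, 0.0], [-0.238, -0.971, -0.0], [0.0, 0.0, -1.0]]
contact_force: [-1.0, 0.1, 7.3]
gripper_width: 0.0116
finger_force: 25.0
```

```bash
python3 - <<'E'
from h import *
d=ctrl.capture("top")[1]; v,u=np.mgrid[200:310,110:330]; P=world("top",d,u.ravel(),v.ravel())
circ(P,.473,-.1058,.036,.128,.14); circ(P,.473,-.1058,.03,.152,.17)
plan(.4386,.0599,.071,-14); print(ctrl.close_job())
E
```

```text
circ 387 [ 474.3 -106.6] 29.3 medz 0.1336
circ 92 [ 475.  -106.7] 11.6 medz 0.1613
t 16.85 p [0.4382 0.059  0.072 ] yaw -13.8 q [16.0, 23.0, -31.0, 124.0, 20.0, 37.0, -133.0] F [-1.8 -0.2  5.6] w 0.012 25.0001522898674
off [ 0.0002 -0.001   0.001 ] n 1 per [ 0.0002 -0.001   0.001 ] rotvec [ 0.0001 -0.0004  0.004 ]
the job is handed in; nothing more can be done
None
```

Job handed in at about 17 s: the grey stopper is seated in the collar and released, and the fingers are holding the dial at the third notch (turned about 1.05 rad, 25 N grip); the judge's verdict was not shown.

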